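# Load a stone ball in the sphere machine and hold it down

## Robot

A 6-joint arm with a two-finger parallel gripper is mounted at the origin on the work surface. World frame = base frame: x ahead of the robot, y to its left, z up, the work surface at z = 0. Lengths are in mm, angles in degrees, forces in N, time in s.
With the tool pointing down it reaches from about 275 to 975 mm from the base axis. Payload 8.4 kg.
Tool frame: the origin (TCP) lies at the very end of the fingers, on their centre line; the grasp point (between the pads) lies bot.tcp_to_grasp behind it (bot.tcp_to_grasp is the distance from the TCP to the grasp point, in mm); y points along the fingers, z is the direction in which the jaws open and shut, and the axes are right-handed (so a half turn about y gives the same grasp; the last joint's range is limited). The gripper opens to 92 mm and grips with 3 to 60 N. Pads are 20 mm wide; open, the fingers measure 128 mm over their backs; the gripper's body (75 mm by 189 mm) begins 69 mm behind the grasp point.
Start: joints at [-72.846, 20.225, 93.587, -0, 66.188, -0.138], TCP at [185.773, -596.755, 214.583] pointing down, gripper open.
Joint ranges: [-150.9, 150.9], [-52.94, 120.26], [3.33, 152.33], [-74.26, 254.26], [0, 154.13], [-172.89, 172.89]. Speed limits (degrees/s): [127.2, 127.2, 159.86, 180, 180, 180].

## Interface

Orientations are given as [roll, pitch, yaw] about the fixed x, y, z axes, in that order (R = Rz(yaw) Ry(pitch) Rx(roll)).
In Python, from station import bot, imaging, order gives the robot as it stands.
- The arm moves only by the shell command python3 -m pendant 'ROWS' [FORCE]. ROWS is JSON, a list of rows, each a list of 3 entries, a list of its own where there are three numbers: the turn, a rotation vector about the world's x, y, z in rad, then the shift along the world's x, y, z in cm, then the closure, from -1 (fully open) to 1 (shut). A call has 1 to 5 rows; each row shifts and turns the commanded pose from where the row before left it; what a row does not reach is not made up. A row lasts 1/8 s, in which the tool goes at most 62.5 mm and 10.7 degrees, less where a joint would pass 70% of its speed; a pose out of reach is approached as far as the arm can. A call is refused whole if a number of a shift passes 6.25 or a number of a turn 0.188, either way. A call with a gripper value outside its range is refused whole. The fingers move at their own pace and stop on an object; FORCE is the grip in N (left out, the last holds). Time passes only in rows, so rows that do not move let the fingers close. It gives the time, the measured TCP pose, the force and the opening at its end, in the units of the state.
- bot.get_obs(): the state, without advancing time (a new reading comes with each control period).
- imaging.capture(name): name is "side" or "top" or "wrist"; returns a dict with "pixels" (420x560x3 uint8, blue, green, red), "fx", "fy", "cx", "cy" (pixels), "camera_from_world" (4x4, takes a point from world to camera coordinates). Camera axes: x right, y up, looking along -z (the intrinsics and any distortion apply to the point x, -y, -z); pixel columns grow to the right and rows downward; lengths in mm; the calibration is good to about 2 mm. A picture is of the moment at which its call begins. There is no depth.
- order.job_done(): hands the job in, once; it reports no verdict.
The state is a dict: "time": time; "qpos": joint angles; "dq": joint speeds; "joint_torque": joint torques, N m; "tool_pos": TCP position; "orientation": TCP orientation; "wrist_force": force on the tool from outside, world axes, zero at the start; "ft_torque": the same for the moment, N m; "gripper_width": finger opening in mm.
Only numpy, scipy, OpenCV 4.12 (cv2) and the standard library are available. Lean on these libraries where they do the work, as an engineer would, in place of code of your own. Each camera call takes 0.05 s, during which the arm holds its last target. There are 200 camera calls.

## Task

Get the sphere machine ready to start: first stand the splash guard upright on its edge, fully down in the channel along the front of the machine, and let go of it. Then take the largest of the three stone balls, seat it in the sprung lower cup and press it down until the cup reaches the bottom of its travel; finish while still gripping or pushing it down there, so that the two upper heads could be slid in on it. Leave the other two balls on their rests and do not disturb the other things on the bench.

Things in the scene. Friction and masses are not known exactly. Their poses are not given: they have to be found in the camera images.
- machine: Sphere-grinding machine, fixed; green base 310 (x) by 220 (y) mm, deck 40 mm above the bench with 12 mm rim. Origin: on the bench under the vertical axis of the sprung lower cup; z up, +x to its back, y along its front. Base reaches from x = -110 to +200 mm, 290 mm wide at the rear. Two upper heads, slid back at 36 deg either side of +x, are 100 mm or more from the cup axis, up to 215 mm high.
- channel (a point): Middle of the floor of the dark steel guard channel along the machine's front (128 mm to -x of the machine's origin), 10 mm above the bench; axes as the machine's: y along the channel, x across it. Inside 16 mm wide, 180 mm long between end plates, open at the top; walls straight for 16 mm above this point, then flared to about 34 mm wide at 25 mm.
- guard: Splash guard: grey plastic plate, 130 mm wide (y), 150 high (z), 12 thick (x), 0.26-0.4 kg. Origin: middle of its bottom edge; z runs up the plate. It starts leaning 30 deg from upright: bottom edge on the bench at the crate's +x side, upper part over the crate's rim towards the robot; its top 60 mm is free above the open crate and can be pinched across the thickness. Either way round will do.
- crate: Blue open offcut crate, fixed, 110 (x) by 170 (y) by 75 mm high, 6 mm walls and floor, two stones in it no higher than 50 mm from the bench. Origin: centre of its underside. It is on one side of the machine, left or right.
- rest: Wooden rest board, fixed, 250 (x) by 75 (y) by 14 mm, at the other side of the machine from the crate; origin: centre of its underside, x along the board. On it three upright white pipe collars, outer diameter 40, inner 34, rims 32 mm above the bench, at x = -80, 0, +80 mm; one ball sits on each, in any order.
- ball: The largest stone ball, 56 mm diameter, about 0.17 to 0.34 kg, in one of the collars of the rest board. Origin: its centre, at the start about 54 mm above the bench. Its axes mean nothing. All three balls are of the same stone and differ only in size.
- ball_mid: Middle stone ball, 45 mm diameter, in another collar; leave it there. Origin: its centre.
- ball_small: Smallest stone ball, 39 mm diameter, in the remaining collar; leave it there. Origin: its centre.
- cup_rim (a point): Centre of the rim of the sprung lower cup of the machine (moves with the cup; z up). The cup is a steel ring, outer diameter 47 mm, inner 41 mm at the rim, 110 mm above the bench when up. The 56 mm ball sits on its inner edge with its centre about 19 mm above this point. Under the ring, 22 mm below the rim, a flange of 53 mm diameter.
- cup (a joint): How far the lower cup is pressed down, in m: 0 = up, 0.015 = bottom of its travel (hard stop). Spring: starts to move at about 4 N of total load on the cup (it carries the ball's weight without sinking) and needs about 10 N at the bottom; springs back up when released.
- wrench: Steel spanner, 130 mm long, lying on the base of the machine in front of the cup, about along y. Bystander.
- stone_a: Rough stone about 45 mm, in the crate. Bystander.
- stone_b: Rough stone about 45 mm, in the crate. Bystander.
- stone_c: Rough stone about 60 mm, on the bench towards the back. Bystander.
- grit_jar: Jar with black lid, 60 mm diameter, 75 mm high, on the bench at the right. Bystander.
- brush: Blue bench brush with black bristles, 235 mm long, 52 mm high, on the bench towards the back. Bystander.

How it is judged (in metres and radians):
On the way:
1. the splash guard stands upright, fully down in the channel, let go (angle between guard's own z axis and vertical below 0.2 rad and z of guard in the frame of channel between -0.005 and 0.005 m and x of guard in the frame of channel between -0.006 and 0.006 m and y of guard in the frame of channel between -0.03 and 0.03 m and angle between the y axis of guard and the y axis of machine, either way round below 0.12 rad and contact force between each of the arm, the fingers and guard below 0.1 N), for 0.3 s.
At the end, for the whole second after the job is handed in: Guard upright (0.2 rad) on the channel floor (5 mm) in the channel, untouched; 56 mm ball seated in the cup (4 mm of its axis, 16-22.5 mm over its rim), pressed by the fingers (2 N on the ball, 5 N on the cup), cup at least 12.5 of 15 mm down, through the last second (all of step 1 and value of joint cup above 0.0125 m and horizontal distance between ball and cup_rim below 0.004 m and z of ball in the frame of cup_rim between 0.016 and 0.0225 m and contact force between the fingers and ball above 2 N and contact force between ball and machine above 5 N); the arm keeps its last pose, push and grip.
It fails at once if the other two balls leave their rests (distance of any of ball_mid, ball_small from where it was at the start of the episode above 0.02 m).
It fails at once if other things on the bench are disturbed (moved more than 30 mm) (distance of any of wrench, stone_a, stone_b, stone_c, grit_jar, brush from where it was at the start of the episode above 0.03 m).
It also fails if it takes over 72 s, if anything falls off the work surface, if the arm or the gripper's body presses on something with over 40 N, if the wrist force passes 120 N, or if a joint passes its speed limit or range.

## Working session

There is one attempt and no reset: what is moved stays moved. The work goes in short steps, Python scripts to look and compute and a shell command to move; the robot and the scene stay as the last step left them, time stands still between calls to the robot, and variables do not carry over. Pictures are saved under pics/ and viewed, about 8 in all and at most 12, crops included, and the job is handed in when it is done.

```bash
ls; mkdir -p pics; cat > h.py <<'E'
import numpy as np,cv2
from station import bot,imaging,order
def cap(n,f=None):
    d=imaging.capture(n)
    if f: cv2.imwrite('pics/'+f,np.ascontiguousarray(d['pixels']))
    return d
def ray(d,u,v):
    T=np.array(d['camera_from_world']);R=T[:3,:3];o=-R.T@T[:3,3]
    p=np.array([(u-d['cx'])/d['fx'],-(v-d['cy'])/d['fy'],-1.]);return o,R.T@p
def onz(d,u,v,z):
    o,r=ray(d,u,v);return o+r*(z-o[2])/r[2]
def proj(d,P):
    T=np.array(d['camera_from_world']);p=T[:3,:3]@np.array(P,float)+T[:3,3]
    return d['cx']+d['fx']*p[0]/-p[2], d['cy']+d['fy']*-p[1]/-p[2]
def tri(da,a,db,b):
    o1,r1=ray(da,*a);o2,r2=ray(db,*b)
    s=np.linalg.lstsq(np.c_[r1,-r2],o2-o1,rcond=None)[0]
    p,q=o1+r1*s[0],o2+r2*s[1];return (p+q)/2,np.linalg.norm(p-q)
E
python3 - <<'E'
from h import *
for n in('top','side'):
    d=cap(n,n+'0.png');o,r=ray(d,280,210);print(n,[k for k in d],d['fx'],d['cx'],o,r)
print(bot.tcp_to_grasp,bot.get_obs())
E
```

```text
pics
top ['pixels', 'fx', 'fy', 'cx', 'cy', 'camera_from_world'] 534.3754267790486 278.0279265322764 [ 357.47632059  -37.60283655 1388.66849987] [ 1.68484917e-01  5.10876042e-04 -9.85723024e-01]
side ['pixels', 'fx', 'fy', 'cx', 'cy', 'camera_from_world'] 516.0955330541544 278.3124593083512 [  33.66425241  750.25131447 1096.96999808] [ 0.39048318 -0.5731651  -0.72042816]
18.700000000000003 {'time': 0.1, 'qpos': array([-7.28459561e+01,  2.02584086e+01,  9.36222416e+01, -2.60092681e-03,
        6.61866511e+01, -1.36918204e-01]), 'dq': array([ 0.02424084, -0.04579016, -0.08811227, -0.03384499,  0.07535925,
        0.02137733]), 'joint_torque': array([-6.21770573e-05, -5.94904160e+01, -3.34930658e+01,  6.99311611e-02,
        1.84886798e-02, -1.84345117e-05]), 'tool_pos': array([ 185.63542616, -596.36321586,  213.95917064]), 'orientation': array([-9.00673068e+01, -2.21742852e-03, -1.62707985e+02]), 'wrist_force': array([-0.71077946, -0.38443658, -0.25484106]), 'ft_torque': array([ 0.00137572, -0.04553543, -0.00489023]), 'gripper_width': 91.86236512068841}
```

View pics/top0.png

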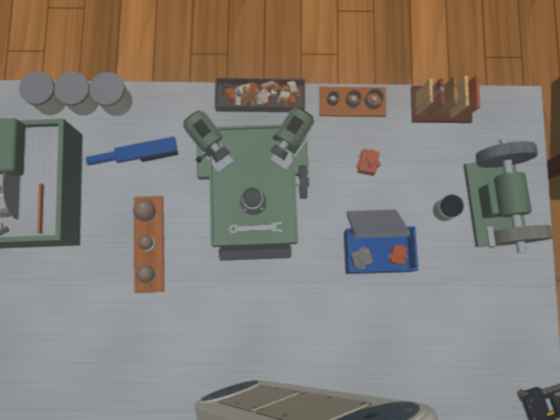

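View pics/side0.png

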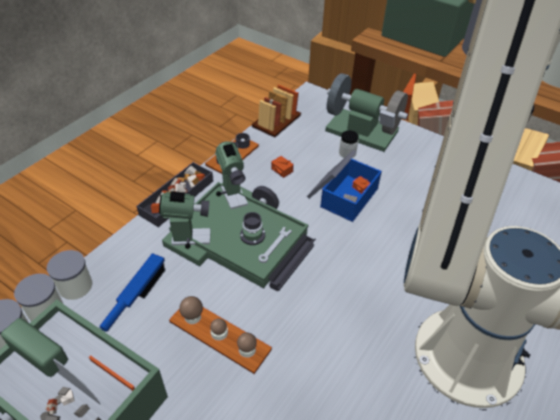

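The top view shows the machine (cup at about (252,200), channel (255,253)), the crate with the guard on the right (380,240), and the rest on the left. The largest ball seems to be the far one, at (144,210). Next I'll measure these.

```bash
python3 - <<'E'
from h import *
d=cap('top');im=np.ascontiguousarray(d['pixels']);s=cap('side')
cv2.imwrite('pics/c1.png',cv2.resize(im[110:310,110:440],None,fx=2.42,fy=2.42,interpolation=cv2.INTER_CUBIC))
hsv=cv2.cvtColor(im,cv2.COLOR_BGR2HSV)
def comp(m,box,z,name):
    x0,y0,x1,y1=box;M=np.zeros(m.shape,np.uint8);M[y0:y1,x0:x1]=m[y0:y1,x0:x1]*255
    c=max(cv2.findContours(M,0,2)[0],key=cv2.contourArea);r=cv2.minAreaRect(c)
    P=np.array([onz(d,*p,z)[:2] for p in cv2.boxPoints(r)])
    e=[np.linalg.norm(P[i]-P[i-1]) for i in(1,2)];k=int(e[1]>e[0]);v=P[1+k]-P[k]
    print(name,'px',np.round(r[0],1),'c',P.mean(0).round(1),'size',np.round(e,1),'ang',np.degrees(np.arctan2(v[1],v[0])).round(2));return c
for p in[(255,253),(225,220),(380,222),(350,240),(141,290),(144,210),(146,242),(145,273),(252,200)]:print(p,hsv[p[1],p[0]])
H,S,V=[hsv[...,i].astype(int) for i in range(3)]
comp((V<70),(205,240,310,265),26,'channel')
comp((H>105)&(H<125)&(S>150),(335,215,430,285),75,'crate')
comp((H<18)&(S>140),(125,185,175,300),14,'rest')
for n,b in(('far',(128,196,160,224)),('mid',(133,230,160,252)),('near',(130,262,160,286))):
    comp((H<25)&(S<140)&(V<120),b,54,n)
g=cv2.GaussianBlur(im,(3,3),0)
E
```

```text
(255, 253) [120  12  84]
(225, 220) [ 63  38 122]
(380, 222) [116  17 106]
(350, 240) [109 149 135]
(141, 290) [ 12 135 147]
(144, 210) [ 13  54 127]
(146, 242) [ 13  57 125]
(145, 273) [ 13  56 128]
(252, 200) [96 15 85]
channel px [250.5 247. ] c [493.5  37.4] size [110.   10.3] ang -86.4
crate px [378. 253.] c [ 478.  -279.3] size [148.4  88.7] ang -89.27
rest px [158.3 236.9] c [518.  277.3] size [15.3 94. ] ang -175.25
far px [144.  210.5] c [580.1 307.8] size [56. 54.] ang -89.28
mid px [145. 242.] c [499.9 300.9] size [35.2 35.3] ang -177.05
near px [145.5 274. ] c [420.1 295.4] size [43.  44.8] ang -133.07
```

View pics/c1.png

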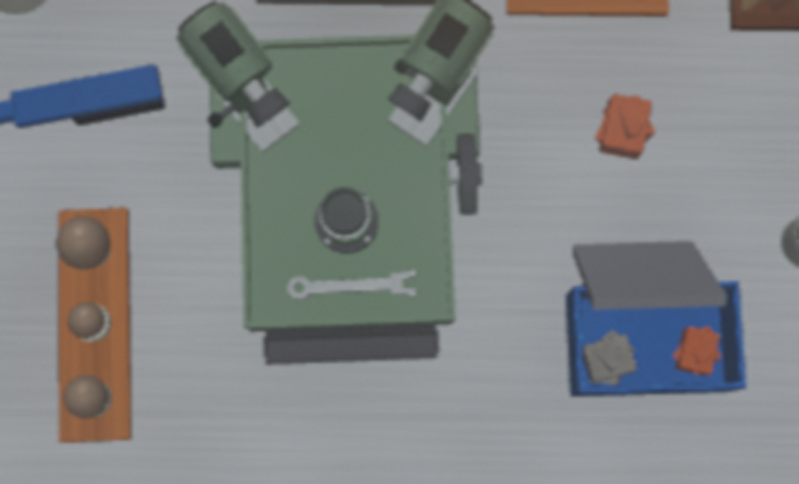

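The crop confirms the largest ball is the far one. The cup rim centre is near crop (345,211). The guard's top edge runs from crop (592,307) to (725,304), and the channel from (265,345) to (437,340).

```bash
python3 - <<'E'
from h import *
d=cap('top');f=lambda u,v,z:print((u,v),onz(d,110+(u+.5)/2.42-.5,110+(v+.5)/2.42-.5,z).round(1))
print('guard top');[f(*p,130) for p in((592,307),(725,304))]
print('guard bot');[f(*p,6) for p in((575,243),(693,241))]
print('chan top');[f(*p,35) for p in((265,330),(437,324),(437,355),(266,363))]
print('deck front/rear');[f(*p,52) for p in((246,328),(454,321),(242,45))]
print('cup');f(345,211,110)
print('crate rim');[f(*p,75) for p in((570,291),(738,284),(744,387),(575,394))]
s=cap('side','x.png');im=np.ascontiguousarray(s['pixels'])
cv2.imwrite('pics/s1.png',cv2.resize(im[130:290,160:400],None,fx=3.3,fy=3.3,interpolation=cv2.INTER_CUBIC))
w=cap('wrist');o,r=ray(w,280,210);print(o,r,w['fx'],np.array(w['camera_from_world']).round(3))
E
```

```text
guard top
(592, 307) [ 511.  -213.8  130. ]
(725, 304) [ 515.6 -344.1  130. ]
guard bot
(575, 243) [ 595.7 -213.5    6. ]
(693, 241) [ 599.5 -341.4    6. ]
chan top
(265, 330) [493.9 116.5  35. ]
(437, 324) [502.5 -64.1  35. ]
(437, 355) [469.9 -64.4  35. ]
(266, 363) [459.3 114.3  35. ]
deck front/rear
(246, 328) [494.  134.3  52. ]
(454, 321) [504.1 -81.4  52. ]
(242, 45) [799.5 148.8  52. ]
cup
(345, 211) [607.6  31.1 110. ]
crate rim
(570, 291) [ 533.9 -199.2   75. ]
(738, 284) [ 543.3 -371.3   75. ]
(744, 387) [ 438.2 -374.3   75. ]
(575, 394) [ 429.  -203.4   75. ]
[ 253.34420059 -575.6721555   384.40538891] [-0.24143112 -0.08531513 -0.96673032] 333.2160244782365 [[ 2.98000e-01 -9.55000e-01 -1.00000e-03 -6.24476e+02]
 [ 9.24000e-01  2.88000e-01 -2.52000e-01  2.87430e+01]
 [ 2.41000e-01  7.40000e-02  9.68000e-01 -3.90580e+02]
 [ 0.00000e+00  0.00000e+00  0.00000e+00  1.00000e+00]]
```

View pics/s1.png

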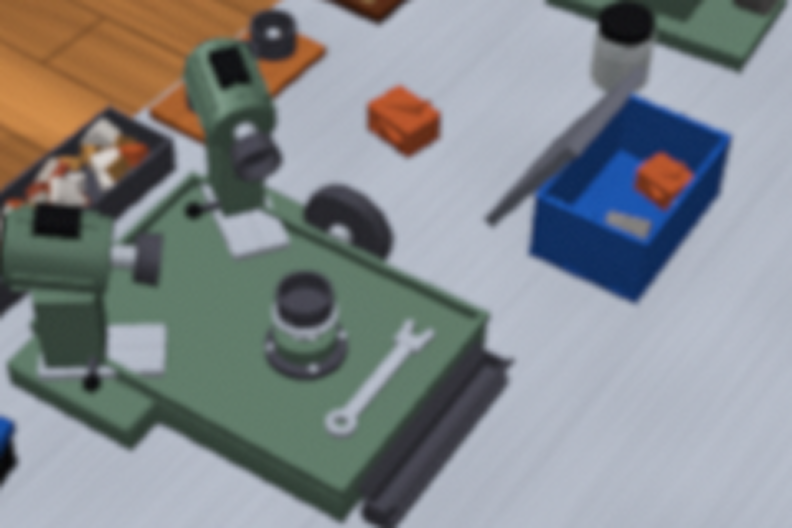

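Measured results:

| Item | Position |
|---|---|
| Machine yaw | about 2.7° |
| Cup | about (608, 31.5) |
| Channel | about (481, 25.5) |
| Guard bottom | about (592.5, -278), yaw about 2°, consistent with a 30° lean |
| Ball | about (580, 308) |

The side view agrees, with the guard leaning over the crate's far rim at crop (560,150). I'll move to the guard now.

```bash
python3 -m pendant '[[[0,0,0.186],[3.1,3.2,0],0],[[0,0,0.186],[3.1,3.2,0],0],[[0,0,0.186],[3.1,3.2,0],0],[[0,0,0.186],[3.1,3.2,0],0],[[0,0,0.186],[3.1,3.2,0],0]]' 45; python3 -m pendant '[[[0,0,0.186],[3.1,3.2,0],0],[[0,0,0.186],[3.1,3.2,0],0],[[0.006,-0.174,0],[3.1,3.2,0],0],[[0.006,-0.174,0],[3.1,3.2,0],0],[[0.006,-0.174,0],[3.1,3.0,0],0]]'; python3 -m pendant '[[[0,0,0],[0,0,0],0],[[0,0,0],[0,0,0],0]]'
```

```text
time: 0.98
tool_pos: [341.7, -435.7, 214.7]
orientation: [-90.0, -0.0, -109.1]
wrist_force: [0.1, 0.6, -0.0]
gripper_width: 46.6
time: 1.6
tool_pos: [496.7, -278.2, 215.6]
orientation: [-59.7, -0.1, -88.1]
wrist_force: [1.6, 2.2, -0.3]
gripper_width: 45.9
time: 1.85
tool_pos: [495.7, -279.9, 215.1]
orientation: [-60.2, -0.1, -88.1]
wrist_force: [-0.2, -1.1, 0.5]
gripper_width: 46.2
```

```bash
python3 -m pendant '[[[0,0,0],[-0.1,-0.1,-2.1],0],[[0,0,0],[-0.1,0,-2.0],0],[[0,0,0],[0,0,0],0]]'; python3 - <<'E'
from h import *
w=cap('wrist','w1.png')
a=np.radians(2);ex=np.array([np.cos(a),np.sin(a),0]);ey=np.array([-np.sin(a),np.cos(a),0]);O=np.array([592.5,-278,3])
for s in(-1,1):
  for t in(-6,6): print('pred top corner',s,t,np.round(proj(w,O+150*(-.5*ex+[0,0,.866])+t*(.866*ex+[0,0,.5])+65*s*ey),1))
E
```

```text
time: 2.22
tool_pos: [493.6, -280.5, 172.8]
orientation: [-60.2, 0.1, -88.1]
wrist_force: [-0.5, 0.3, 0.2]
gripper_width: 46.1
pred top corner -1 -6 [269.6 315.2]
pred top corner -1 6 [286.  315.2]
pred top corner 1 -6 [268.2 133.1]
pred top corner 1 6 [287.1 133.1]
```

View pics/w1.png

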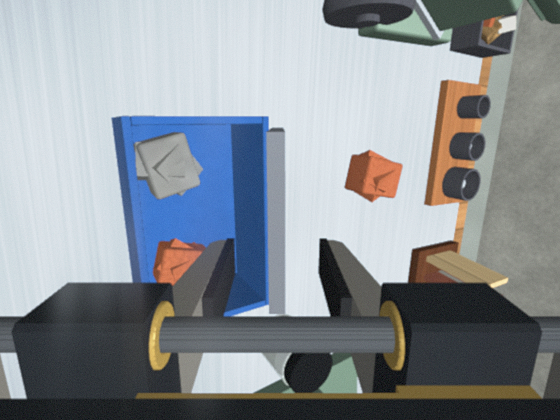

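The wrist view shows the guard's top edge at u 268–286, v 128–314, matching the prediction to within about 2 mm and centred between the fingers. I'll advance along the plate and close the fingers.

```bash
python3 -m pendant '[[[0,0,0],[1.1,0.1,-1.9],0],[[0,0,0],[1.1,0.05,-1.9],0],[[0,0,0],[1.1,0,-1.9],0],[[0,0,0],[1.1,0,-1.8],0],[[0,0,0],[0,0,0],0]]'; python3 -m pendant '[[[0,0,0],[0,0,0],1],[[0,0,0],[0,0,0],1],[[0,0,0],[0,0,0],1],[[0,0,0],[0,0,0],1],[[0,0,0],[0,0,0],1]]' 45
```

```text
time: 2.9
tool_pos: [538.6, -278.5, 98.6]
orientation: [-60.1, 0.1, -88.0]
wrist_force: [-0.4, -0.9, -0.4]
gripper_width: 46.1
time: 3.52
tool_pos: [537.7, -278.3, 98.7]
orientation: [-60.1, 0.0, -88.1]
wrist_force: [-1.8, -0.3, 3.5]
gripper_width: 11.9
```

```bash
python3 -m pendant '[[[0,0,0],[-0.2,0,2],1],[[0,0,0],[-0.2,0,3],1],[[0,0,0],[-0.2,0,4],1],[[0,0,0],[-0.2,0,4],1],[[0,0,0],[0,0,2],1]]'; python3 -m pendant '[[[-0.006,0.1,0],[-0.7,3,0],1],[[-0.006,0.1,0],[-0.7,3,0],1],[[-0.006,0.1,0.004],[-0.7,3,0],1],[[-0.004,0.1,0.004],[-0.7,3,0],1],[[-0.002,0.1,0.004],[-0.7,3,0],1]]';  python3 -m pendant '[[[0,0.024,0],[-0.5,3,0],1],[[0,0,0],[-0.5,3,0],1],[[0,0,0],[-0.4,3,0],1],[[0,0,0],[0,3,0],1],[[0,0,0],[0,3,0],1]]';python3 -m pendant '[[[0,0,0],[0,0,0],1],[[0,0,0],[0,0,0],1]]'; python3 - <<'E'
from h import *
w=cap('wrist','w2.png');t=cap('top','t2.png');s=cap('side','s2.png')
im=cv2.imread('pics/s2.png')[100:300,180:400];im2=cv2.imread('pics/t2.png')[150:320,180:340]
a=cv2.resize(im,(440,400),interpolation=2);b=cv2.resize(im2,(360,400),interpolation=2)
cv2.imwrite('pics/m2.png',np.hstack([a,b]))
E
```

```text
time: 4.15
tool_pos: [529.7, -278.4, 250.5]
orientation: [-60.0, -0.0, -88.1]
wrist_force: [-0.4, -1.1, -3.5]
gripper_width: 11.2
time: 4.78
tool_pos: [494.1, -127.2, 248.5]
orientation: [-89.0, -0.3, -87.3]
wrist_force: [-0.2, 0.2, -3.7]
gripper_width: 11.6
time: 5.4
tool_pos: [480.2, 22.7, 248.2]
orientation: [-90.2, -0.2, -87.3]
wrist_force: [0.3, -0.0, -2.9]
gripper_width: 11.7
time: 5.65
tool_pos: [480.4, 21.5, 248.2]
orientation: [-90.2, -0.2, -87.2]
wrist_force: [-0.1, -0.4, -2.6]
gripper_width: 11.5
```

View pics/m2.png

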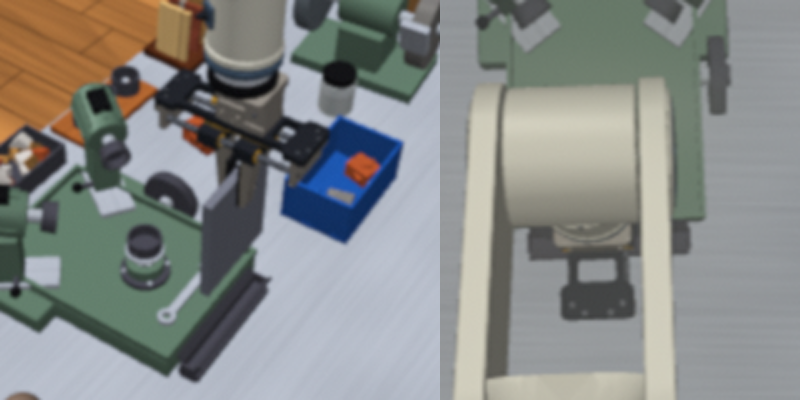

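View pics/w2.png

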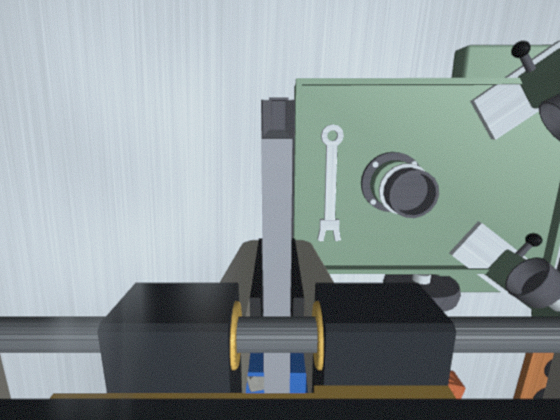

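The wrist view shows the guard gripped upright (u 262–292) and the channel's +y end at (262,98)–(294,98), with the cup rim around (410,190). The side view confirms the guard is upright above the channel.

```bash
python3 - <<'E'
from h import *
w=cap('wrist');f=lambda u,v,z:print((u,v),z,onz(w,u,v,z).round(1))
print('chan end');f(262,98,35);f(294,98,35);f(270,98,35);f(288,98,35);print('deck');f(296,80,52);f(293,271,52)
print('guard top');f(262,136,288);f(292,136,288)
print('cup');f(411,190,110)
o,r=ray(w,280,210);print(o,r)
im=np.ascontiguousarray(w['pixels'])
hsv=cv2.cvtColor(im,cv2.COLOR_BGR2HSV)
m=((hsv[...,2]<75)&(hsv[...,1]<60)).astype(np.uint8)*255;M=np.zeros_like(m);M[165:217,385:440]=m[165:217,385:440]
c=max(cv2.findContours(M,0,1)[0],key=cv2.contourArea);print(cv2.fitEllipse(c))
print(hsv[110:120:5,255:302,2]);
E
```

```text
chan end
(262, 98) 35 [460.1 115.7  35. ]
(294, 98) 35 [495.  117.3  35. ]
(270, 98) 35 [468.8 116.1  35. ]
(288, 98) 35 [488.5 117.   35. ]
deck
(296, 80) 52 [495.3 133.9  52. ]
(293, 271) 52 [504.9 -80.2  52. ]
guard top
(262, 136) 288 [472.3  86.4 288. ]
(292, 136) 288 [483.7  87.  288. ]
cup
(411, 190) 110 [606.7  35.3 110. ]
[477.83194214  92.29030499 418.27148819] [ 0.02067032 -0.2579819  -0.96599857]
((408.017578125, 190.1560516357422), (42.61104202270508, 49.46918869018555), 105.01457977294922)
[[216 221 222 222 213 176 104  89 100 104 102 106 105 105 102  98 106 108
  104 106 106 107 102 104 102 107 105 106 103 100  84  74  79  78  77  74
   79  80  76  88 131 169 166 165 169 172 168]
 [217 221 222 220 216 174 102  81 101 105 108 102 105 106 104  99  94 103
  106 106 107 106 109 108 109 102 108 105 103 100  90  71  76  73  82  79
   74  74  78  89 130 160 172 165 166 164 166]]
```

```bash
python3 -m pendant '[[[0,0,0],[0.05,0.2,-2],1],[[0,0,0],[0.05,0.2,-2.5],1],[[0,0,0],[0,0,-2.5],1],[[0,0,0],[0,0,-2],1],[[0,0,0],[0,0,-1],1]]'; python3 -m pendant '[[[0,0,0],[0,0,-0.5],1],[[0,0,0],[0,0,-0.4],1],[[0,0,0],[0,0,-0.4],1],[[0,0,0],[0,0,0],1]]';python3 - <<'E'
from h import *
w=cap('wrist','w3.png');s=cap('side','s3.png')
E
```

```text
time: 6.48
tool_pos: [481.3, 25.3, 147.6]
orientation: [-90.2, -0.2, -87.3]
wrist_force: [-0.1, 0.5, -3.1]
gripper_width: 11.6
time: 6.98
tool_pos: [481.8, 25.8, 135.6]
orientation: [-90.1, -0.2, -87.3]
wrist_force: [-0.2, 0.0, -2.7]
gripper_width: 11.5
```

```bash
python3 -m pendant '[[[0,0,0],[0,0,-0.4],1],[[0,0,0],[0,0,-0.3],1],[[0,0,0],[0,0,-0.2],1],[[0,0,0],[0,0,0],1]]'; python3 -m pendant '[[[0,0,0],[0,0,-0.3],1],[[0,0,0],[0,0,0],1]]'; python3 -m pendant '[[[0,0,0],[0,0,-0.2],1],[[0,0,0],[0,0,-0.1],1],[[0,0,0],[0,0,0],1]]'
```

```text
time: 7.58
tool_pos: [481.6, 25.8, 126.4]
orientation: [-90.1, -0.2, -87.3]
wrist_force: [-0.3, 0.1, -2.1]
gripper_width: 12.1
time: 7.82
tool_pos: [481.6, 25.7, 123.4]
orientation: [-90.1, -0.2, -87.3]
wrist_force: [0.1, 0.5, -2.9]
gripper_width: 11.5
time: 8.2
tool_pos: [481.8, 25.7, 120.6]
orientation: [-90.1, -0.2, -87.3]
wrist_force: [-0.3, -0.4, -2.6]
gripper_width: 12.0
```

```bash
python3 -m pendant '[[[0,0,0],[0,0,-0.1],1],[[0,0,0],[0,0,0],1]]'; python3 -m pendant '[[[0,0,0],[0,0,-0.15],1],[[0,0,0],[0,0,0],1]]'
```

```text
time: 8.45
tool_pos: [482.0, 25.8, 120.5]
orientation: [-90.1, -0.2, -87.3]
wrist_force: [-2.9, -0.2, 11.0]
gripper_width: 12.0
time: 8.7
tool_pos: [482.4, 25.8, 120.5]
orientation: [-90.1, -0.2, -87.3]
wrist_force: [-7.7, 0.2, 28.9]
gripper_width: 11.8
```

Contact came at TCP z 120.5, which is the expected floor height (120). I'll ease off, release and retract.

```bash
python3 -m pendant '[[[0,0,0],[-0.05,0,0.2],1],[[0,0,0],[0,0,0],1],[[0,0,0],[0,0,0],0.4],[[0,0,0],[0,0,0],0.2],[[0,0,0],[0,0,0],0.2]]'; python3 -m pendant '[[[0,0,0],[0,0,2],0.2],[[0,0,0],[0,0,4],0.2],[[0,0,0],[0,0,4],0.2],[[0,0,0],[0,0,4],-0.6],[[0,0,0],[0,0,2],-0.6]]'; python3 -m pendant '[[[0,0,0],[0,4,0],-0.6],[[0,0,0],[0,5,0],-0.6],[[0,0,0],[0,5,0],-0.6],[[0,0,0],[0,5,0],-0.6],[[0,0,0],[0,4,0],-0.6]]'
python3 - <<'E'
from h import *
t=cap('top','t4.png');s=cap('side','s4.png')
a=cv2.resize(cv2.imread('pics/s4.png')[150:300,230:400],(453,400),interpolation=2);b=cv2.resize(cv2.imread('pics/t4.png')[190:290,200:285],(340,400),interpolation=2)
cv2.imwrite('pics/m4.png',np.hstack([a,b]))
a=np.radians(2.7);ex=np.array([np.cos(a),np.sin(a),0]);ey=np.array([-np.sin(a),np.cos(a),0]);O=np.array([481.3,25.5,10])
for n,d,x0,y0,k,off in(('side',s,230,150,453/170,0),('top',t,200,190,4,453)):
  for sy in(-65,65): print(n,sy,[(np.array(proj(d,O+sy*ey+[0,0,z]))-[x0,y0])*k+[off,0] for z in(25,150)])
E
```

```text
time: 9.32
tool_pos: [481.2, 25.7, 119.9]
orientation: [-90.1, -0.2, -87.3]
wrist_force: [0.2, 0.1, -0.4]
gripper_width: 36.4
time: 9.95
tool_pos: [482.0, 25.8, 282.3]
orientation: [-90.0, -0.2, -87.3]
wrist_force: [0.0, 1.3, -0.6]
gripper_width: 55.0
time: 10.58
tool_pos: [481.0, 257.7, 279.9]
orientation: [-90.1, -0.2, -87.2]
wrist_force: [-0.3, -0.7, 0.3]
gripper_width: 73.4
side -65 [array([201.94331842, 244.42701643]), array([209.41955156, 158.83117268])]
side 65 [array([132.40497827, 330.53774663]), array([135.2490186 , 245.90616122])]
top -65 [array([774.95365929, 242.37552044]), array([775.49297379, 222.10395683])]
top 65 [array([570.10948867, 249.41124528]), array([550.15207834, 229.83604491])]
```

View pics/m4.png

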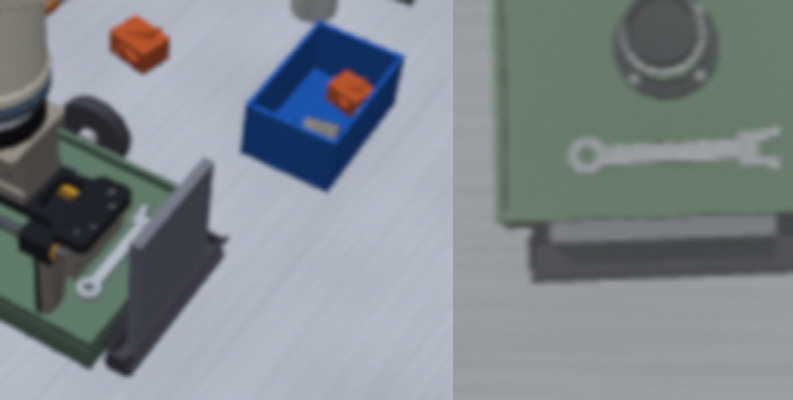

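The guard stands upright in the channel. Its top corners at (209,162) and (134,247) match the prediction for a fully seated guard. Now the ball: I'll turn the jaws across the board and look from above.

```bash
python3 -m pendant '[[[0,0,0.175],[1.1,0.55,0],-1],[[0,0,0.175],[1.1,0.55,0],-1],[[0,0,0.175],[1.1,0.55,0],-1],[[0,0,0.175],[1.1,0.55,0],-1],[[0,0,0.175],[1.1,0.55,0],-1]]'; python3 -m pendant '[[[0,0,0.175],[1.1,0.55,-2],-1],[[0,0,0.175],[1.1,0.55,-3],-1],[[0,0,0.175],[1.1,0.55,-4],-1],[[0,0,0.175],[1.1,0.55,-4],-1],[[0,0,0],[0,0,0],-1]]'; python3 -m pendant '[[[0,0,0],[0,0,0],-1]]'; python3 - <<'E'
from h import *
w=cap('wrist','w5.png')
print(proj(w,[580,308,54]),proj(w,[500,301,54]),onz(w,280,210,54))
E
```

```text
time: 11.3
tool_pos: [536.6, 282.4, 279.8]
orientation: [-90.2, -0.2, -36.8]
wrist_force: [-0.5, 0.3, -0.0]
gripper_width: 92.0
time: 11.92
tool_pos: [578.7, 303.5, 146.8]
orientation: [-90.3, 0.1, 2.9]
wrist_force: [-0.2, 0.5, -1.1]
gripper_width: 92.0
time: 12.05
tool_pos: [580.6, 304.9, 151.3]
orientation: [-90.1, -0.2, 2.7]
wrist_force: [-0.5, 0.6, 0.5]
gripper_width: 92.1
(np.float64(280.11510144481355), np.float64(208.79753649149606)) (np.float64(276.2949557525694), np.float64(107.77461850505053)) [581.03609971 307.95694917  54.        ]
```

View pics/w5.png

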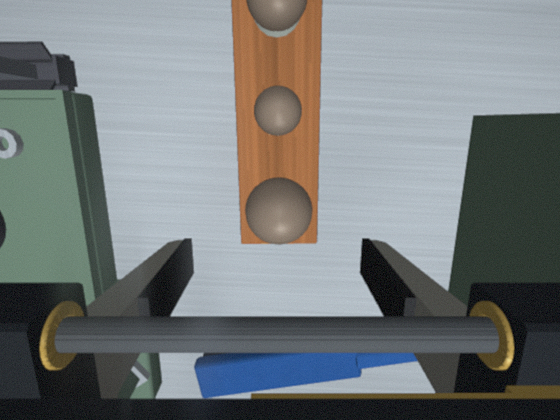

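The ball is at (278.5,211) with a radius of about 33 px, giving roughly (581.5, 307) in world coordinates. It is between the fingers and the sides are clear. I'll descend and grip.

```bash
python3 -m pendant '[[[0,0,0],[0.1,0.2,-3],-1],[[0,0,0],[0,0,-3],-1],[[0,0,0],[0,0,-3],-1],[[0,0,0],[0,0,-2],-1],[[0,0,0],[0,0,-0.5],-1]]'; python3 -m pendant '[[[0,0,0],[0,0,0],-1],[[0,0,0],[0,0,0],0]]' 45; python3 -c "
from station import bot
print(bot.get_obs()['tool_pos'])"
```

```text
time: 12.72
tool_pos: [581.2, 307.2, 35.1]
orientation: [-90.1, -0.2, 2.9]
wrist_force: [1.1, 0.1, -0.4]
gripper_width: 92.2
time: 12.98
tool_pos: [582.1, 307.7, 36.3]
orientation: [-90.1, -0.3, 3.0]
wrist_force: [0.3, 0.7, 0.1]
gripper_width: 83.8
[582.07763556 307.65760908  36.34984334]
```

```bash
python3 -m pendant '[[[0,0,0],[0,0,0],1],[[0,0,0],[0,0,0],1],[[0,0,0],[0,0,0],1],[[0,0,0],[0,0,0],1],[[0,0,0],[0,0,0],1]]' 45;  python3 -m pendant '[[[0,0,0],[0,0,1],1],[[0,0,0],[0,0,3],1],[[0,0,0],[0,0,4],1],[[0,0,0],[0,0,5],1],[[0,0,0],[0,0,3],1]]'; python3 - <<'E'
from h import *
w=cap('wrist','w6.png')
E
```

```text
time: 13.6
tool_pos: [581.4, 306.9, 35.3]
orientation: [-90.2, -0.2, 3.0]
wrist_force: [-0.0, -4.4, 3.2]
gripper_width: 54.4
time: 14.22
tool_pos: [581.7, 308.0, 198.0]
orientation: [-90.0, -0.3, 3.0]
wrist_force: [1.2, -0.4, -3.5]
gripper_width: 54.2
```

View pics/w6.png

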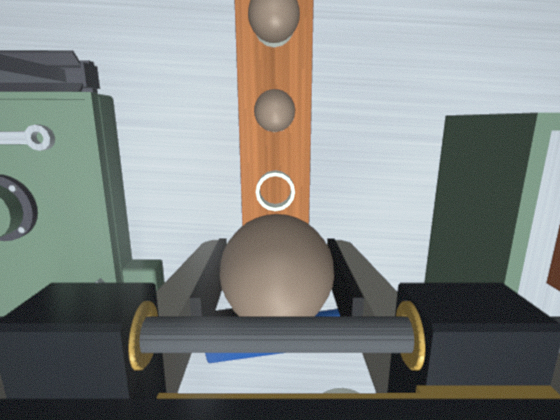

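The ball is held at (277,270) with radius about 56 px. The empty collar is visible and the other two balls haven't moved. The opening reads 54.2 rather than 56, so I'll measure where the ball sits in the grip.

```bash
python3 - <<'E'
from h import *
from scipy.optimize import least_squares
w=cap('wrist');im=np.ascontiguousarray(w['pixels']);hsv=cv2.cvtColor(im,cv2.COLOR_BGR2HSV)
m=((hsv[...,0]<25)&(hsv[...,1]>35)&(hsv[...,1]<110)&(hsv[...,2]>45)).astype(np.uint8)*255
M=np.zeros_like(m);M[205:316,205:345]=m[205:316,205:345];M=cv2.morphologyEx(M,cv2.MORPH_OPEN,np.ones((5,5)))
c=max(cv2.findContours(M,0,1)[0],key=cv2.contourArea)[:,0,:].astype(float)
print(c.min(0),c.max(0))
c=c[(c[:,1]<305)]
R=[ray(w,*p) for p in c];o=R[0][0];r=np.array([x[1]/np.linalg.norm(x[1]) for x in R])
g=lambda P:np.linalg.norm(np.cross(P-o,r),axis=1)-28
t=bot.get_obs();tp=t['tool_pos'];z=tp[2]+18.7
s=least_squares(g,[tp[0],tp[1],z],loss='soft_l1');print('ball',s.x,'res',np.abs(s.fun).mean(),'tcp',tp,t['gripper_width'],t['orientation'])
E
```

```text
[222. 215.] [333. 315.]
ball [587.00354978 310.1021366  212.06275308] res 0.7239844140125864 tcp [582.98332832 308.64335847 199.14467103] 54.58828478936004 [-89.93943037  -0.51716575   2.97172551]
```

The fit puts the ball within about 2 mm of the grip centre sideways. Since the cup centres the ball itself, that is enough. I'll move beside the cup and take one close look at it.

```bash
python3 -m pendant '[[[0,0,0],[0.5,-3.7,1],1],[[0,0,0],[0.5,-3.8,1],1],[[0,0,0],[0.5,-3.8,1],1],[[0,0,0],[0.5,-3.8,0],1],[[0,0,0],[0,-3.6,0],1]]' 55;  python3 -m pendant '[[[0,0,0],[0,0,0],1],[[0,0,0],[0,0,0],1]]'; python3 - <<'E'
from h import *
w=cap('wrist','w7.png');print(bot.get_obs()['tool_pos'])
im=np.ascontiguousarray(w['pixels']);u,v=proj(w,[608,31.5,110]);print(u,v)
x0,y0=int(u)-60,max(0,int(v)-60);print(x0,y0)
cv2.imwrite('pics/c7.png',cv2.resize(im[y0:y0+120,max(0,x0):x0+160],None,fx=5,fy=5,interpolation=2))
E
```

```text
time: 14.95
tool_pos: [600.6, 119.0, 223.2]
orientation: [-90.1, -0.1, 3.0]
wrist_force: [0.1, -0.1, -3.5]
gripper_width: 54.5
time: 15.2
tool_pos: [600.7, 120.6, 223.9]
orientation: [-90.1, -0.1, 2.9]
wrist_force: [0.1, 0.2, -4.2]
gripper_width: 54.3
[600.83652373 120.97323695 224.11022816]
174.80768949561815 207.6708765972627
114 147
```

View pics/c7.png

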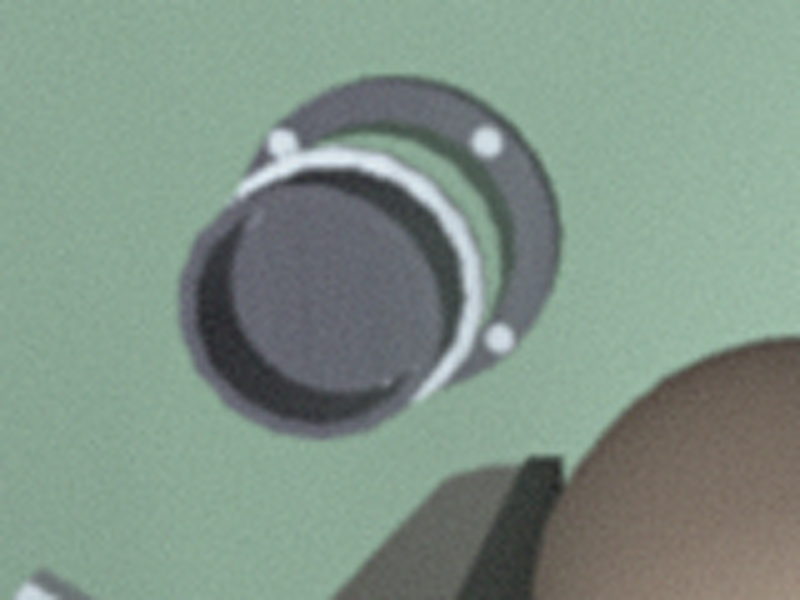

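The cup rim ellipse is centred at crop (325,302), or full px (179,207.3), which gives about (608, 34.5). The earlier estimate was (608, 31.5), so I'll use (608, 33) and rely on self-centring.

```bash
python3 -m pendant '[[[0,0,0],[0.2,-2.5,0],1],[[0,0,0],[0.2,-2.5,0],1],[[0,0,0],[0.2,-2.4,0],1],[[0,0,0],[0.1,-1.4,-1],1],[[0,0,0],[0,0,-3],1]]';  python3 -m pendant '[[[0,0,0],[0,0,-3],1],[[0,0,0],[0,0,-2],1],[[0,0,0],[0,0,-1],1],[[0,0,0],[0,0,0],1]]'; python3 -m pendant '[[[0,0,0],[0,0,-0.4],1],[[0,0,0],[0,0,-0.2],1],[[0,0,0],[0,0,0],1]]'
```

```text
time: 15.88
tool_pos: [609.4, 32.2, 185.3]
orientation: [-90.1, -0.4, 2.9]
wrist_force: [0.4, 0.2, -3.9]
gripper_width: 53.9
time: 16.38
tool_pos: [607.8, 32.7, 124.3]
orientation: [-90.1, -0.1, 3.0]
wrist_force: [-0.0, 0.5, -3.0]
gripper_width: 54.4
time: 16.75
tool_pos: [608.4, 32.2, 119.4]
orientation: [-90.1, -0.2, 3.0]
wrist_force: [-0.0, 0.9, -3.4]
gripper_width: 54.5
```

```bash
for k in 0.4 0.3 0.2; do :; done; python3 -m pendant '[[[0,0,0],[0,0,-0.4],1],[[0,0,0],[0,0,0],1]]'; python3 -m pendant '[[[0,0,0],[0,0,-0.3],1],[[0,0,0],[0,0,0],1]]'; python3 -m pendant '[[[0,0,0],[0,0,-0.2],1],[[0,0,0],[0,0,0],1]]'
```

```text
time: 17.0
tool_pos: [608.0, 32.2, 114.8]
orientation: [-90.1, -0.2, 3.0]
wrist_force: [0.0, 0.9, -2.8]
gripper_width: 54.1
time: 17.25
tool_pos: [608.2, 32.2, 111.9]
orientation: [-90.1, -0.2, 3.0]
wrist_force: [0.4, 0.6, -3.4]
gripper_width: 54.4
time: 17.5
tool_pos: [608.8, 32.2, 110.5]
orientation: [-90.1, -0.2, 3.0]
wrist_force: [0.5, -0.6, 0.7]
gripper_width: 54.1
```

Contact came at TCP z 110.5, against 110.3 expected, with little side force, so the ball is well centred. Pressing in steps.

```bash
python3 -m pendant '[[[0,0,0],[0,0,-0.2],1],[[0,0,0],[0,0,-0.2],1],[[0,0,0],[0,0,0],1]]'; python3 -m pendant '[[[0,0,0],[0,0,-0.3],1],[[0,0,0],[0,0,-0.2],1],[[0,0,0],[0,0,0],1]]'; python3 -m pendant '[[[0,0,0],[0,0,-0.3],1],[[0,0,0],[0,0,-0.2],1],[[0,0,0],[0,0,0],1]]';  python3 -m pendant '[[[0,0,0],[0,0,-0.15],1],[[0,0,0],[0,0,0],1],[[0,0,0],[0,0,0],1]]'
```

```text
time: 17.88
tool_pos: [608.7, 32.2, 106.2]
orientation: [-90.1, -0.2, 3.0]
wrist_force: [0.9, -1.0, 3.0]
gripper_width: 54.4
time: 18.25
tool_pos: [608.7, 32.2, 101.2]
orientation: [-90.1, -0.2, 3.0]
wrist_force: [2.3, -0.4, 3.1]
gripper_width: 54.5
time: 18.62
tool_pos: [608.8, 32.2, 96.4]
orientation: [-90.1, -0.2, 3.0]
wrist_force: [2.0, -0.8, 6.8]
gripper_width: 54.1
time: 19.0
tool_pos: [608.9, 32.2, 95.2]
orientation: [-90.1, -0.3, 3.0]
wrist_force: [2.5, -0.8, 7.4]
gripper_width: 54.4
```

```bash
python3 -m pendant '[[[0,0,0],[0,0,-0.1],1],[[0,0,0],[0,0,0],1],[[0,0,0],[0,0,0],1]]' 60;  python3 -m pendant '[[[0,0,0],[0,0,-0.05],1],[[0,0,0],[0,0,0],1],[[0,0,0],[0,0,0],1]]'; python3 - <<'E'
from h import *
t=cap('top','t8.png');s=cap('side','s8.png')
a=cv2.resize(cv2.imread('pics/s8.png')[150:300,210:380],(453,400),interpolation=2);b=cv2.resize(cv2.imread('pics/t8.png')[150:310,120:280],(340,340),interpolation=2)
cv2.imwrite('pics/m8.png',np.hstack([a,np.vstack([b,np.zeros((60,340,3),np.uint8)])]))
E
```

```text
time: 19.38
tool_pos: [609.2, 32.2, 94.9]
orientation: [-90.1, -0.3, 3.0]
wrist_force: [-0.4, -1.4, 13.0]
gripper_width: 54.4
time: 19.75
tool_pos: [609.3, 32.2, 94.8]
orientation: [-90.1, -0.3, 3.0]
wrist_force: [-0.2, -0.9, 16.5]
gripper_width: 54.2
```

View pics/m8.png

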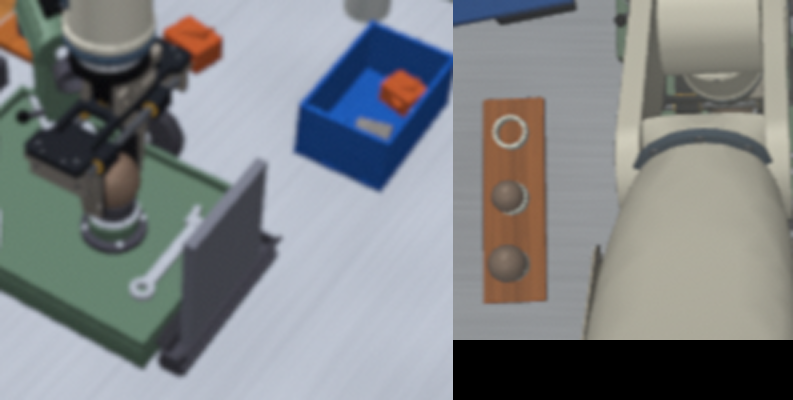

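The force is climbing while z stays at 94.8, so the cup is on its hard stop. The side view shows the ball between the fingers in the lowered cup at (120,190), with the guard upright at (225,260). The top view shows the other two balls still in their collars.

```bash
python3 -c "
from station import bot,order
o=bot.get_obs();print(o['tool_pos'],o['wrist_force'],o['gripper_width']);print(order.job_done())"
```

```text
[609.2597271   32.19569031  94.82549832] [ 0.32697482 -1.67584147 16.68696909] 54.08935458795733
the job is handed in; nothing more can be done
None
```

I stood the splash guard in the channel and let go of it. I then seated the 56 mm ball in the lower cup and pressed it to the hard stop, and handed the job in at about 20 s, still gripping and pushing. The hand-in reports no verdict.

**Guard:** it touched the channel floor at TCP height 120.5 mm, where 120 was expected. After release, its top corners in the side view matched the seated prediction to about 3 px in the enlarged crop. It was still upright in the last picture.

**Ball:** it touched the cup at TCP height 110.5 mm (110.3 expected). It then went down to 94.8 mm, about 15.5 mm of travel against the 15 mm stop. At the end the wrist force was +16.7 N vertically and under 2 N sideways. That means about 20 N pressing on the cup.

**Other things:** the last pictures show the other two balls in their collars, and the wrench and crate stones where they were. I did not check the brush, jar or loose stone in detail, but the arm touched nothing there.

**Disagreements:**
- **Gripper opening:** it read about 54 mm on the 56 mm ball.
- **Cup position:** the wrist camera put the cup about 3 mm further to +y than the top view. I used the middle value.
- **Ball in the grip:** a picture fit put the ball 4 mm along x and 6 mm lower than expected. I took that as mostly depth error, because the contact height and low side forces suggested it was centred.

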